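Draw the spindle washer out from under the counter shelf

ROBOT

A 7-joint arm with a two-finger parallel gripper is mounted at the origin on the work surface. World frame = base frame: x ahead of the robot, y to its left, z up, the work surface at z = 0. Lengths are in m, angles in rad, forces in N, time in s.
With the tool pointing down it reaches from about 0.425 to 0.925 m from the base axis. Payload 6.8 kg.
Tool frame: the origin (TCP) lies on the front face of the gripper's body, between the roots of the fingers; the fingertips stand 73 mm ahead of it and the grasp point (between the pads) lies r.pinch_z ahead of it (r.pinch_z is the distance from the TCP to the grasp point, in m); z points along the fingers, y is the direction in which the jaws open and shut (so a half turn about z gives the same grasp; the last joint's range is limited). The gripper opens to 85 mm and grips with 20 to 120 N. Pads are 22 mm wide; open, the fingers measure 114 mm over their backs; the gripper's body (76 mm by 85 mm) begins 54 mm behind the grasp point. The pads swing forward as they close: fully open they stand 13 mm farther back than shut.
Start: joints at [-1.238, 0.477, 0.022, 1.555, -0.011, 1.109, -0.083], TCP at [0.288, 0.61, 0.304] pointing down, gripper open.
Joint ranges: [-2.96, 2.96], [-0.34, 2.1], [-1.41, 1.46], [0.24, 2.44], [-1.37, 4.51], [0.17, 1.92], [-2.96, 2.96]. Speed limits (rad/s): [2.39, 2.39, 3.14, 3.14, 3.14, 3.14, 3.14].

INTERFACE

Orientations are given as a rotation vector (axis times angle).
In Python, from bench import readout, grab_frame, r, search_frame, masks_of, tip_of gives the robot as it stands.
- The arm moves only by the tool step_arm, never from a script. Its argument "commands" is a list of rows, each a list of 7 numbers: the shift along the tool's x, y, z as a fraction of full scale, then the turn, a rotation vector about the tool's x, y, z as a fraction of full scale, then the gripper's target within -1 to 1 (shut at 1, half-way at 0, fully open at -1). In form: [[tx, ty, tz, ax, ay, az, hand], ...]. A call has exactly 10 rows; each row is the pose to reach, as a shift and turn from the pose measured when the call began, along the tool's axes at that moment, turning the shorter way round; what a row does not reach only later rows make up. Full scale, the value 1, is 500 mm for a shift and 360 degrees for a turn. A row lasts 1/8 s, in which the tool goes at most 62.5 mm and 10.7 degrees, less where a joint would pass 70% of its speed; a pose out of reach is approached as far as the arm can. A call with a number of a shift or a turn outside -1 to 1 is refused whole. A call with a gripper value outside its range is refused whole. The fingers move at their own pace and stop on an object; "newtons" is the grip in N (left out, the last holds). Time passes only in rows, so rows that repeat a pose let the fingers close, or fill a call up. It gives the time, the measured TCP pose, the force and the opening at its end, in the units of the state.
- readout.get_obs(): the state, without advancing time (a new reading comes with each control period).
- grab_frame(name): name is "scene" or "top"; returns a dict with "img" (480x640x3 uint8, red, green, blue), "K" (3x3 intrinsics, pixels), "world_to_cam" (4x4, takes a point from world to camera coordinates). Camera axes: x right, y down, z forward; pixel columns grow to the right and rows downward; lengths in m; the calibration is good to about 2 mm. A picture is of the moment at which its call begins. There is no depth.
- r.hand_in(): hands the job in, once; it reports no verdict.
Trained networks look in a picture, given as the dict that the camera call returned (one of the last four; its "shot" number tells which), for a name from the list of things; names that differ only in an ending like _2 or _b are one class to them, and where a whole thing is asked for, a point or a joint stands for the part that bears it (a point fixed in the world has none). Each returns a list of dicts, best first, with "p" (0 to 1); they miss things now and then, are a little off and sometimes report something else, mostly with a low value. They report only what shows in the picture. A call takes as long as a camera call.
- search_frame(thing, picture): "extent" ([centre column, centre row, width, height] in pixels, round what is visible of it).
- masks_of(thing, picture): "pixels" (480x640 bool, what is visible of it) and "extent" ([centre column, centre row, width, height] in pixels, round what is visible of it).
- tip_of(thing, picture): "point" ([column, row] in pixels: a listed point, or the origin of a listed thing).
The state is a dict: "clock": time; "joints": joint angles; "qvel": joint speeds; "tau": joint torques, N m; "tcp_pos": TCP position; "orientation": TCP orientation; "contact_force": force on the tool from outside, world axes, zero at the start; "moment": the same for the moment, N m; "grip_width": finger opening in m.
Only numpy, scipy, OpenCV 4.12 (cv2) and the standard library are available. Lean on these libraries where they do the work, as an engineer would, in place of code of your own. Each camera call takes 0.05 s, during which the arm holds its last target. There are 200 camera calls.

TASK

The steel washer that belongs on the label-roll spindle has slid to the back of one bay under the low counter shelf, out of reach. Pick up the cork-backed ruler by its handle, set its end down on the washer and, pressing only lightly so that the counter is not scored and without knocking the shelf, draw the washer out onto the open counter. Then lay the ruler down flat, slip the washer back over the spindle so that it lies flat on the roll, and leave the other two things under the shelf where they are.

Things in the scene. Friction and masses are not known exactly. Their poses are not given: they have to be found in the camera images.
- riser: Low fixed counter shelf: clear top on white panels, 140 deep (x) by 422 (y), 54 mm high, 46 mm clear below. Origin: centre of its underside, on the counter; front faces its -x. Three bays, open in front (x = -70), 130 mm wide, centred at y = -138, 0, +138; back panel's inner face at x = +62. The bays' floor is the counter. Small things stand on the top, fixed, at x above 10 mm only.
- washer_mid (a point): Centre (half-way up) of the steel washer: flat ring, 44 mm outside, 16 mm hole, 8 mm thick, 60 to 105 g, z along its hole. It lies flat on the counter at the back of one of the three bays, its rim up to 15 mm from the back panel. Pressed down with more than 9 N in all (press and drag together) it would score the counter.
- ruler_grip (a point): Middle of the ruler's handle, half-way up. Aluminium blade 320 (x) by 36 by 5 mm; on its middle a straight plastic handle 70 long, 14 wide, 28 high: grip it there. Underside 19 mm below this point, handle top 14 above. Ends alike. Cork under it (to 3 mm from the edges): pressed on the washer with 4 to 6 N it carries it along, with less it slips. 0.15 kg. In the grip it tilts a few degrees.
- pad: Pad of paper forms on which the ruler lies; fixed, 210 mm (x) by 148 mm (y). Its top is 24 mm above this origin; the pad is partly used up, so the top stands only 16 to 24 mm above the counter.
- roll_top (a point): On the axis of the fixed upright spindle, at the top face of the label roll (100 mm across, top 58 mm above the counter) on which the washer belongs. The spindle, 10 mm in diameter with a tapered end, stands 24 mm above this point.
- tin: Flat tin, 57 x 41 x 12 mm, loose in another bay under the shelf; origin at the centre of its underside. Not to be moved.
- eraser: White eraser in a card sleeve, 52 x 22 x 12 mm, loose in another bay under the shelf; origin at the centre of its underside. Not to be moved.

How it is judged:
On the way:
1. the washer lies on the open counter, wholly out from under the shelf (x of washer_mid in the frame of riser below -0.094 m and height (world z) of washer_mid below 0.01 m and angle between washer_mid's own z axis and vertical below 0.15 rad), for 0.2 s.
At the end, for the whole second after the job is handed in: Washer over the spindle, flat (0.1 rad) on the roll, its centre within 6 mm of the axis and 1 to 8 mm above the roll's top. Ruler lying flat (0.12 rad) on counter or pad, its handle's middle below 50 mm. Both at rest (horizontal distance between washer_mid and roll_top below 0.006 m and z of washer_mid in the frame of roll_top between 0.001 and 0.008 m and angle between washer_mid's own z axis and vertical below 0.1 rad and linear speed of each of washer, ruler below 0.02 m/s and angle between ruler_grip's own z axis and vertical below 0.12 rad and height (world z) of ruler_grip below 0.05 m); the robot touches nothing.
It fails at once if the ruler presses on the washer with more than 9 N (contact force between ruler and washer above 9 N).
It fails at once if the ruler pushes against the shelf with more than 12 N (contact force between ruler and riser above 12 N).
It fails at once if the arm or fingers push against the shelf with more than 12 N (contact force between any of the arm, the fingers and riser above 12 N).
It fails at once if the tin or the eraser under the shelf is moved by more than 30 mm (distance of any of tin, eraser from where it was at the start of the episode above 0.03 m).
It also fails if it takes over 67 s, if anything falls off the work surface, if the arm or the gripper's body presses on something with over 40 N, if the wrist force passes 120 N, or if a joint passes its speed limit or range.

## Working session

There is one attempt and no reset: what is moved stays moved. The work goes in short steps, Python scripts to look and compute and a tool call to move; the robot and the scene stay as the last step left them, time stands still between calls to the robot, and variables do not carry over. Pictures are saved under pics/ and viewed, about 8 in all and at most 12, crops included, and the job is handed in when it is done.

Besides the shell and the picture viewer there is one more tool, called after ">>>" by a JSON object that holds its "method" and its "body". step_arm: Moves the arm, as the interface text tells. Its arguments: {"type":"object","properties":{"commands":{"type":"array"},"newtons":{"type":"number"}},"required":["commands"]}

```bash
ls; mkdir -p pics; cat > h.py <<'E'
import numpy as np, cv2
from bench import readout, grab_frame, r, search_frame, masks_of, tip_of
from scipy.spatial.transform import Rotation as R
def ray(f,px):
    W=np.array(f["world_to_cam"]);K=np.array(f["K"])
    d=W[:3,:3].T@np.linalg.solve(K,[px[0],px[1],1.]);c=-W[:3,:3].T@W[:3,3];return c,d
def at(f,px,z):
    c,d=ray(f,px);return c+d*(z-c[2])/d[2]
def proj(f,p):
    W=np.array(f["world_to_cam"]);K=np.array(f["K"]);q=K@(W[:3,:3]@np.array(p)+W[:3,3]);return q[:2]/q[2]
def tri(obs):
    A=np.zeros((3,3));b=np.zeros(3)
    for f,px in obs:
        c,d=ray(f,px);d/=np.linalg.norm(d);P=np.eye(3)-np.outer(d,d);A+=P;b+=P@c
    return np.linalg.solve(A,b)
def save(f,n): cv2.imwrite(f"pics/{n}.png",f["img"][:,:,::-1])
E
python3 - <<'E'
from h import *
np.set_printoptions(precision=4,suppress=True)
fs={n:grab_frame(n) for n in("scene","top")}
for n,f in fs.items(): save(f,n+"0")
o=readout.get_obs();print(o,r.pinch_z)
for t in "riser washer_mid ruler_grip pad roll_top tin eraser".split():
    ob=[]
    for n,f in fs.items():
        a=tip_of(t,f)
        for x in a[:2]: print(t,n,np.round(x["point"],1),round(x["p"],2),end=" ; ")
        if a: ob.append((f,a[0]["point"])); print(at(f,a[0]["point"],0))
    if len(ob)==2: print("   tri",tri(ob))
for n,f in fs.items(): print(n,-np.array(f["world_to_cam"])[:3,:3].T@np.array(f["world_to_cam"])[:3,3])
E
```

```text
pics
{'clock': 0.1, 'joints': array([-1.2381,  0.4777,  0.0224,  1.5563, -0.0115,  1.1093, -0.0831]), 'qvel': array([ 0.0009, -0.0019, -0.0002, -0.003 , -0.001 ,  0.0007,  0.0009]), 'tau': array([  0.0048, -59.7754,   1.614 , -28.1957,   0.0129,   0.005 ,
         0.    ]), 'tcp_pos': array([0.2878, 0.6101, 0.303 ]), 'orientation': array([-0.6867, -3.0654,  0.0026]), 'contact_force': array([-0.6229, -0.119 , -0.2242]), 'moment': array([-0.0356,  0.0304, -0.0166]), 'grip_width': 0.08581127260215066} 0.0539
riser scene [319.6 261.5] 0.72 ; [0.5973 0.0007 0.    ]
riser top [336.9 210.4] 0.96 ; [ 0.5929 -0.0008  0.    ]
   tri [ 0.5938 -0.0003 -0.0063]
ruler_grip scene [182.6 174.2] 0.73 ; [ 0.4083 -0.3523  0.    ]
ruler_grip top [485.3 275.8] 0.77 ; [ 0.4468 -0.3422  0.    ]
   tri [ 0.4469 -0.3288  0.0522]
pad scene [186.4 180.5] 0.95 ; [ 0.4251 -0.3387  0.    ]
pad top [482.6 288.6] 0.71 ; [ 0.4176 -0.3357  0.    ]
   tri [ 0.4174 -0.341  -0.011 ]
roll_top scene [494.1 214.1] 0.7 ; roll_top scene [183.4 177.1] 0.6 ; [0.4182 0.3765 0.    ]
roll_top top [176.5 264.8] 0.68 ; [0.4607 0.3688 0.    ]
   tri [0.459  0.3569 0.053 ]
scene [1.2598 0.0926 1.1666]
top [ 0.444  -0.0014  1.0469]
```

View pics/scene0.png

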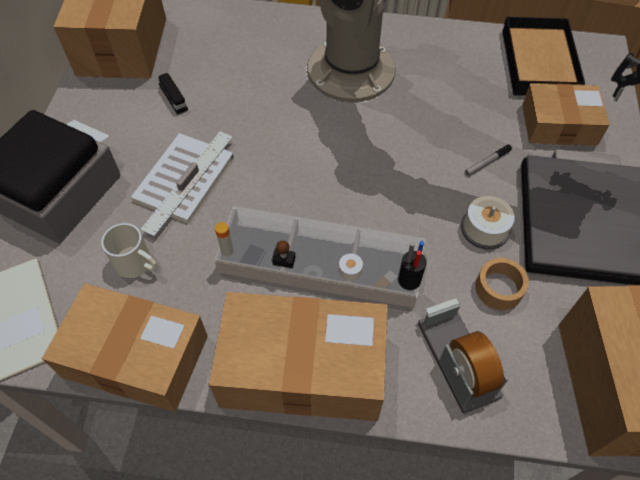

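View pics/top0.png

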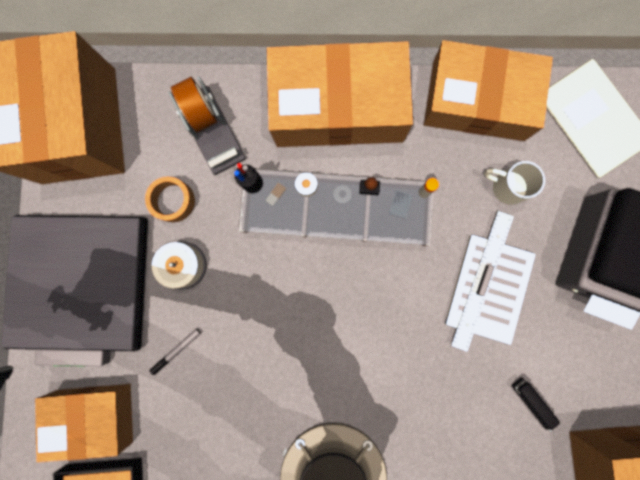

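The middle bay holds the washer, at about (342,193) in the top view. The tin is in the right bay at (399,203) and the eraser in the left bay at (275,194). The ruler lies on the pad at about (484,279), and the roll is at (177,265). Next I'll zoom in on the riser and ruler.

```bash
python3 - <<'E'
from h import *
np.set_printoptions(precision=4,suppress=True)
f=grab_frame("top");I=f["img"][:,:,::-1]
a=cv2.resize(I[160:255,235:435],None,fx=4,fy=4,interpolation=cv2.INTER_CUBIC)
b=cv2.resize(I[205:355,440:540],None,fx=3,fy=3,interpolation=cv2.INTER_CUBIC)
cv2.imwrite("pics/riser.png",a);cv2.imwrite("pics/ruler.png",b)
for t in ("riser","ruler_grip","pad","washer_mid","roll_top"):
    m=masks_of(t,f)
    for k in m[:2]:
        u=k["pixels"].astype(np.uint8); print(t,round(k["p"],2),np.round(k["extent"],1),u.sum(),cv2.minAreaRect(cv2.findNonZero(u)))
print(f["K"])
s=grab_frame("scene")
print("scene washer",[(x["point"],x["p"]) for x in tip_of("washer_mid",s)],[(x["extent"],x["p"]) for x in search_frame("washer_mid",s)])
E
```

```text
riser 0.93 [336.8 206.6 204.9  80. ] 12079 ((333.4010009765625, 204.5816192626953), (203.46498107910156, 67.60869598388672), 4.690684795379639)
riser 0.5 [180.2 265.   56.7  47.8] 2048 ((179.10812377929688, 264.85137939453125), (53.10087203979492, 46.68931198120117), 9.462323188781738)
ruler_grip 0.62 [481.7 280.   63.6 138.7] 2284 ((481.48822021484375, 280.6651611328125), (17.23215675354004, 141.3956298828125), 18.687349319458008)
pad 0.66 [489.8 290.3  94.3 108.4] 4797 ((489.5658874511719, 288.4627380371094), (68.99858856201172, 94.69239807128906), 15.52410888671875)
pad 0.4 [484.5 279.9  61.4 141.1] 2308 ((481.9644775390625, 280.1409912109375), (16.729900360107422, 142.04039001464844), 19.119726181030273)
roll_top 0.95 [179.1 265.1  54.5  45.4] 2024 ((179.0, 265.0), (46.0, 54.0), 90.0)
[[453.492    0.     328.7238]
 [  0.     453.492  233.8911]
 [  0.       0.       1.    ]]
scene washer [] [([185.1, 184.5, 92.5, 103.2], 0.52)]
```

View pics/riser.png

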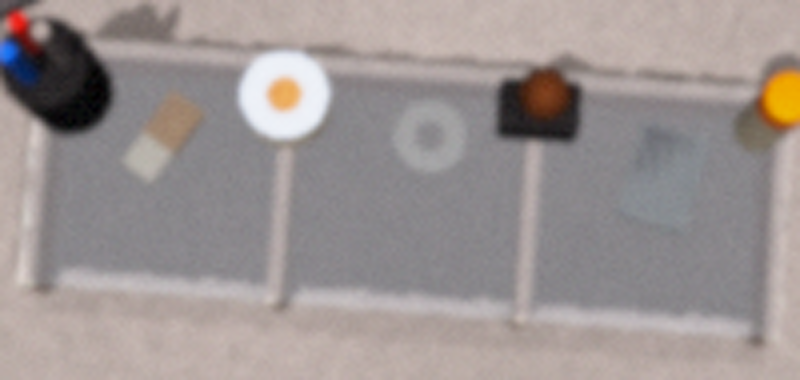

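View pics/ruler.png

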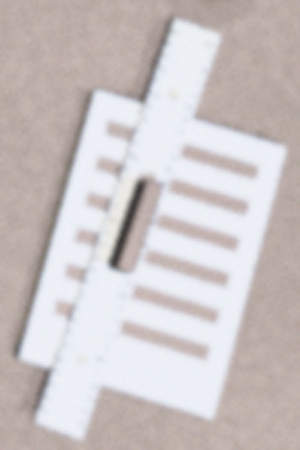

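```bash
python3 - <<'E'
from h import *
np.set_printoptions(precision=4,suppress=True)
f=grab_frame("top")
C=lambda x,y:(235+x/4-.375,160+y/4-.375); D=lambda x,y:(440+x/3-.33,205+y/3-.33)
print("washer",at(f,C(430,136),.008))
for p in [(277,295),(522,315)]: print("div front z.054",at(f,C(*p),.054),"z0",at(f,C(*p),0))
for z in(.021,.029):
  P=np.array([at(f,D(*p),z) for p in [(172,18),(220,32),(83,440),(36,424)]])
  d=P[0]+P[1]-P[2]-P[3];print("ruler z",z,P.mean(0),np.linalg.norm(d)/2,np.degrees(np.arctan2(d[1],d[0])))
H=[at(f,D(*p),.052) for p in [(148,178),(123,270)]];H=np.array(H);d=H[0]-H[1];print("handle top",H.mean(0),np.linalg.norm(d),np.degrees(np.arctan2(d[1],d[0])))
# riser overlay
p0=(.594,0);
P=np.array([at(f,C(*p),.054) for p in [(277,295),(522,315)]]);d=P[0]-P[1];yaw=np.arctan2(-d[0],d[1]);print("yaw",np.degrees(yaw))
c,s=np.cos(yaw),np.sin(yaw)
I=cv2.resize(f["img"][150:260,230:440,::-1],None,fx=3.8,fy=3.8,interpolation=cv2.INTER_CUBIC)
def ln(a,b,col):
    q=[proj(f,[p0[0]+c*v[0]-s*v[1],p0[1]+s*v[0]+c*v[1],v[2]]) for v in(a,b)]
    q=[tuple(int(round(t)) for t in ((u-[230,150]+.5)*3.8)) for u in q];cv2.line(I,q[0],q[1],col,1)
for z,col in((0,(0,0,255)),(.054,(0,200,0))):
    for y in(-.211,-.203,-.073,-.065,.065,.073,.203,.211): ln((-.07,y,z),(.07,y,z),col)
    for x in(-.07,.062,.07): ln((x,-.211,z),(x,.211,z),col)
cv2.imwrite("pics/ov.png",I)
E
```

```text
washer [ 0.6312 -0.0124  0.008 ]
div front z.054 [0.5332 0.0711 0.054 ] z0 [0.5381 0.075  0.    ]
div front z.054 [ 0.5242 -0.0637  0.054 ] z0 [ 0.5286 -0.0671  0.    ]
ruler z 0.021 [ 0.4373 -0.3291  0.021 ] 0.32169743498658543 -19.14989756444449
ruler z 0.029 [ 0.4373 -0.3265  0.029 ] 0.31918886678152536 -19.149897564444483
handle top [ 0.4391 -0.3242  0.052 ] 0.06921728671447036 -15.891329930041094
yaw -3.8411929879265125
```

View pics/ov.png

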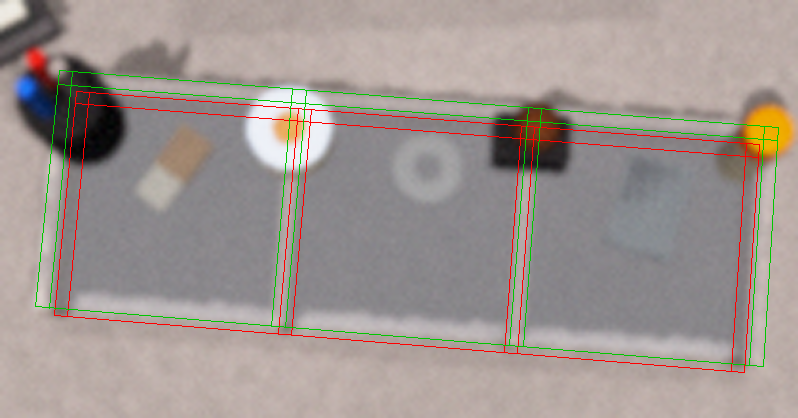

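The overlay fits the shelf to within a few mm: centre (0.594, 0), yaw -3.8°. The washer is at (0.631,-0.012), about 2 mm from the back panel. The ruler grip is at (0.438,-0.326) with yaw -19°. To stay within the arm's reach, I'll swing the ruler while dragging.

```bash
cat >> h.py <<'E'
def Rt(az,pitch=0):
    a=np.radians(az);x=np.array([np.cos(a),np.sin(a),0]);z=np.array([0,0,-1.]);M=np.column_stack([x,np.cross(z,x),z])
    return R.from_matrix(M)*R.from_euler('y',pitch,degrees=True)
def rows(T,hand,o=None):
    """T: list of (n_rows,(x,y,z),toolx azimuth,pitch deg); linear in between"""
    o=o or readout.get_obs();p0=np.array(o["tcp_pos"]);R0=R.from_rotvec(o["orientation"])
    x=R0.as_matrix()[:,0];az=np.degrees(np.arctan2(x[1],x[0]));pit=np.degrees(np.arcsin(x[2]))
    cur=np.r_[p0,az,pit];out=[]
    for n,p,a,pi in T:
        t=np.r_[p,a,pi];t[3]=cur[3]+(t[3]-cur[3]+180)%360-180
        for k in range(1,n+1):
            v=cur+(t-cur)*k/n;d=R0.inv().apply(v[:3]-p0)/.5;w=(R0.inv()*Rt(v[3],v[4])).as_rotvec()/(2*np.pi)
            out.append([round(float(q),4)+0. for q in np.r_[d,w]]+[hand])
        cur=t
    for i in range(0,len(out),10): print(out[i:i+10])
def st():
    o=readout.get_obs();x=R.from_rotvec(o["orientation"]).as_matrix()
    print("t",round(o["clock"],2),"p",np.round(o["tcp_pos"],4),"az",round(float(np.degrees(np.arctan2(x[1,0],x[0,0]))),2),"xz,yz",np.round(np.degrees(np.arcsin(x[2,:2])),2),"F",np.round(o["contact_force"],2),"M",np.round(o["moment"],2),"w",round(o["grip_width"],4));return o
E
python3 - <<'E'
from h import *
st()
rows([(10,(.50,.10,.25),161,0)],-1)
E
```

```text
t 1.3 p [0.288  0.6105 0.3039] az 154.74 xz,yz [0. 0.] F [-0.47 -0.44  0.61] M [ 0.03 -0.01  0.  ] w 0.0854
[[-0.0819, -0.0742, 0.0108, 0.0, 0.0, -0.0017, -1], [-0.1638, -0.1485, 0.0216, 0.0, 0.0, -0.0035, -1], [-0.2457, -0.2227, 0.0323, 0.0, 0.0, -0.0052, -1], [-0.3276, -0.297, 0.0431, 0.0, 0.0, -0.007, -1], [-0.4096, -0.3712, 0.0539, 0.0, 0.0, -0.0087, -1], [-0.4915, -0.4455, 0.0647, 0.0, 0.0, -0.0104, -1], [-0.5734, -0.5197, 0.0754, 0.0, 0.0, -0.0122, -1], [-0.6553, -0.594, 0.0862, 0.0, 0.0, -0.0139, -1], [-0.7372, -0.6682, 0.097, 0.0, 0.0, -0.0156, -1], [-0.8191, -0.7425, 0.1078, 0.0, 0.0, -0.0174, -1]]
```

>>> {"method": "step_arm", "body": {"commands": [[-0.0819,-0.0742,0.011,0,0,-0.0017,-1],[-0.1638,-0.1485,0.022,0,0,-0.0035,-1],[-0.2457,-0.2227,0.032,0,0,-0.0052,-1],[-0.3276,-0.297,0.043,0,0,-0.007,-1],[-0.4096,-0.3712,0.054,0,0,-0.0087,-1],[-0.4915,-0.4455,0.065,0,0,-0.0104,-1],[-0.5734,-0.52,0.075,0,0,-0.0122,-1],[-0.6553,-0.594,0.086,0,0,-0.0139,-1],[-0.7372,-0.668,0.097,0,0,-0.0156,-1],[-0.819,-0.7425,0.108,0,0,-0.0174,-1]]}}

```text
clock: 2.55
tcp_pos: [0.5006, 0.0985, 0.2501]
orientation: [0.517, 3.098, 0.001]
contact_force: [0.4, 0.9, 0.7]
grip_width: 0.0852
```

```bash
python3 - <<'E'
from h import *
st()
rows([(8,(.438,-.326,.18),161,0),(2,(.438,-.326,.15),161,0)],-1)
E
```

```text
t 2.55 p [0.5006 0.0985 0.2501] az 161.05 xz,yz [-0.05  0.05] F [0.44 0.93 0.73] M [ 0.01 -0.06  0.06] w 0.0852
[[-0.0197, -0.1055, 0.0175, 0.0001, 0.0, 0.0, -1], [-0.0393, -0.2109, 0.0349, 0.0001, 0.0, 0.0, -1], [-0.059, -0.3164, 0.0524, 0.0001, 0.0, 0.0, -1], [-0.0786, -0.4218, 0.0699, 0.0001, 0.0001, 0.0001, -1], [-0.0983, -0.5273, 0.0873, 0.0001, 0.0001, 0.0001, -1], [-0.1179, -0.6328, 0.1048, 0.0001, 0.0001, 0.0001, -1], [-0.1376, -0.7382, 0.1223, 0.0001, 0.0001, 0.0001, -1], [-0.1572, -0.8437, 0.1397, 0.0001, 0.0001, 0.0001, -1], [-0.1572, -0.8437, 0.1697, 0.0001, 0.0001, 0.0001, -1], [-0.1572, -0.8437, 0.1997, 0.0001, 0.0001, 0.0001, -1]]
```

>>> {"method": "step_arm", "body": {"commands": [[-0.0197,-0.1055,0.0175,0,0,0,-1],[-0.0393,-0.211,0.035,0,0,0,-1],[-0.059,-0.3164,0.0524,0,0,0,-1],[-0.0786,-0.422,0.07,0,0,0,-1],[-0.0983,-0.5273,0.0873,0,0,0,-1],[-0.118,-0.6328,0.1048,0,0,0,-1],[-0.1376,-0.7382,0.1223,0,0,0,-1],[-0.1572,-0.8437,0.14,0,0,0,-1],[-0.1572,-0.8437,0.17,0,0,0,-1],[-0.1572,-0.8437,0.2,0,0,0,-1]]}}

```text
clock: 3.8
tcp_pos: [0.4381, -0.3256, 0.1491]
orientation: [0.518, 3.098, 0.002]
contact_force: [0.7, 0.6, 0.5]
grip_width: 0.0851
```

```bash
python3 - <<'E'
from h import *
st()
f=grab_frame("scene");g=grab_frame("top")
for q in(f,g): print([(np.round(x["point"],1),round(x["p"],2)) for x in tip_of("ruler_grip",q)], proj(q,(.438,-.326,.04)))
a=cv2.resize(f["img"][110:250,120:270,::-1],None,fx=3,fy=3,interpolation=cv2.INTER_CUBIC)
cv2.imwrite("pics/g1.png",a)
E
```

```text
t 3.8 p [ 0.4381 -0.3256  0.1491] az 161.03 xz,yz [-0.04  0.07] F [0.68 0.6  0.51] M [0.12 0.   0.03] w 0.0851
[(array([183.8, 175.6]), 0.63)] [187.27083743 174.93629189]
[(array([484.4, 275.6]), 0.81), (array([175.2, 264.8]), 0.73)] [483.89784509 279.74763906]
```

View pics/g1.png

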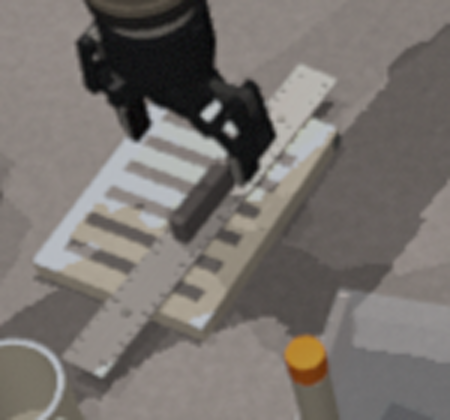

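The jaws straddle the handle. It runs lower left to upper right, centred at about crop (205,200).

```bash
python3 - <<'E'
from h import *
st()
rows([(4,(.441,-.327,.104),161,0)],-1)
E
```

```text
t 4.0 p [ 0.4385 -0.3246  0.1496] az 161.18 xz,yz [0.   0.09] F [-0.39 -0.17  0.38] M [ 0.03  0.04 -0.04] w 0.0855
[[-0.0016, -0.0008, 0.0228, 0.0002, 0.0, 0.0001, -1], [-0.0032, -0.0015, 0.0456, 0.0002, 0.0, 0.0002, -1], [-0.0048, -0.0023, 0.0684, 0.0002, 0.0, 0.0004, -1], [-0.0064, -0.0031, 0.0912, 0.0002, 0.0, 0.0005, -1]]
```

>>> {"method": "step_arm", "body": {"commands": [[-0.0016,-0.0008,0.0228,0,0,0,-1],[-0.0032,-0.0015,0.0456,0,0,0,-1],[-0.005,-0.002,0.0684,0,0,0,-1],[-0.006,-0.002,0.0912,0,0,0,-1],[-0.006,-0.002,0.0912,0,0,0,1],[-0.006,-0.002,0.0912,0,0,0,1],[-0.006,-0.002,0.0912,0,0,0,1],[-0.006,-0.002,0.0912,0,0,0,1],[-0.006,-0.002,0.0912,0,0,0,1],[-0.006,-0.002,0.0912,0,0,0,1]], "newtons": 100}}

```text
clock: 5.25
tcp_pos: [0.4411, -0.3268, 0.1047]
orientation: [0.514, 3.098, 0.002]
contact_force: [-0.9, 0.4, 5.4]
grip_width: 0.0117
```

```bash
python3 - <<'E'
from h import *
st()
rows([(3,(.441,-.327,.17),161,0),(7,(.458,.06,.16),161,0)],1)
E
```

```text
t 5.25 p [ 0.4411 -0.3268  0.1047] az 161.15 xz,yz [-0.05  0.07] F [-0.87  0.37  5.44] M [ 0.07  0.29 -0.08] w 0.0117
[[0.0, -0.0001, -0.0435, 0.0002, 0.0, 0.0001, 1], [0.0, -0.0002, -0.087, 0.0002, 0.0001, 0.0003, 1], [0.0, -0.0003, -0.1305, 0.0002, 0.0001, 0.0004, 1], [0.0312, 0.1059, -0.1275, 0.0002, 0.0001, 0.0004, 1], [0.0623, 0.2121, -0.1246, 0.0002, 0.0001, 0.0004, 1], [0.0934, 0.3183, -0.1216, 0.0002, 0.0001, 0.0004, 1], [0.1246, 0.4246, -0.1186, 0.0002, 0.0001, 0.0004, 1], [0.1557, 0.5308, -0.1157, 0.0002, 0.0001, 0.0004, 1], [0.1868, 0.637, -0.1127, 0.0002, 0.0001, 0.0004, 1], [0.218, 0.7432, -0.1097, 0.0002, 0.0001, 0.0004, 1]]
```

```bash
cat > plan.py <<'E'
from h import *
yaw=np.radians(-3.84);c,s=np.cos(yaw),np.sin(yaw);O=np.array([.594,0]);Rw=np.array([[c,-s],[s,c]])
def grip(T,al,L=.16): # riser-frame tip, angle al (deg, grip on +y side) -> world grip xy
    a=np.radians(al);d=np.array([np.cos(a),-np.sin(a)]);return O+Rw@(np.array(T)-L*d)
def clear(T,al):
    a=np.radians(al);d=np.array([np.cos(a),-np.sin(a)]);n=np.array([np.sin(a),np.cos(a)]);T=np.array(T);cl=[]
    B=T-.32*d
    for q in ([-.07,.065],[.062,.065],[-.07,-.065],[.062,-.065]):
        v=np.array(q)-T;t=v@d;cl.append(max(abs(v@n)-.018,0) if -.32<t<0 else np.hypot(max(t,-.32-t,0),max(abs(v@n)-.018,0)))
    for k in(-.018,.018):
        P=T+k*n
        if P[0]>-.07: cl+= [.065-abs(P[1]),.062-P[0]]
    # line must pass through opening
    return min(cl)
if __name__=="__main__":
  for tx in np.arange(.042,-.13,-.012):
    b=None
    for ty in np.arange(-.03,.045,.004):
      for al in range(5,75,1):
        g=grip((tx,ty),al);rad=np.hypot(*g)
        if rad<.437: continue
        if tx>-.07 and ty+(tx+.07)*np.tan(np.radians(al))>.065: continue
        k=min(clear((tx,ty),al),.012)-.00001*al - .02*abs(ty+.01)
        if b is None or k>b[0]: b=(k,ty,al,clear((tx,ty),al),g,rad)
    print(round(tx,3),None if b is None else (round(b[1],3),b[2],round(b[3],4),np.round(b[4],3),round(b[5],3)))
E
python3 plan.py
```

```text
0.042 (np.float64(-0.01), 5, np.float64(0.0184), array([0.477, 0.012]), np.float64(0.477))
0.03 (np.float64(-0.01), 5, np.float64(0.0304), array([0.465, 0.013]), np.float64(0.465))
0.018 (np.float64(-0.01), 5, np.float64(0.0371), array([0.453, 0.013]), np.float64(0.453))
0.006 (np.float64(-0.01), 5, np.float64(0.0371), array([0.441, 0.014]), np.float64(0.441))
-0.006 (np.float64(-0.01), 15, np.float64(0.0376), array([0.436, 0.042]), np.float64(0.438))
-0.018 (np.float64(-0.01), 23, np.float64(0.0307), array([0.433, 0.063]), np.float64(0.437))
-0.03 (np.float64(-0.01), 30, np.float64(0.027), array([0.431, 0.081]), np.float64(0.438))
-0.042 (np.float64(-0.01), 36, np.float64(0.0262), array([0.429, 0.095]), np.float64(0.439))
-0.054 (np.float64(-0.01), 41, np.float64(0.0281), array([0.426, 0.106]), np.float64(0.439))
-0.066 (np.float64(-0.01), 45, np.float64(0.0322), array([0.422, 0.115]), np.float64(0.438))
-0.078 (np.float64(-0.01), 50, np.float64(0.0363), array([0.421, 0.124]), np.float64(0.439))
-0.09 (np.float64(-0.01), 54, np.float64(0.0423), array([0.418, 0.132]), np.float64(0.439))
-0.102 (np.float64(-0.01), 58, np.float64(0.0489), array([0.416, 0.138]), np.float64(0.438))
-0.114 (np.float64(-0.01), 62, np.float64(0.0561), array([0.414, 0.144]), np.float64(0.438))
-0.126 (np.float64(-0.01), 66, np.float64(0.0637), array([0.412, 0.149]), np.float64(0.438))
```

>>> {"method": "step_arm", "body": {"commands": [[0,0,-0.05,0,0,0,1],[0,0,-0.11,0,0,0,1],[0,0,-0.17,0,0,0,1],[0,0,-0.23,0,0,0,1],[0.015,0.05,-0.29,0,0,0,1],[0.03,0.1,-0.29,0,0,0,1],[0.046,0.16,-0.29,0,0,0,1],[0.062,0.21,-0.29,0,0,0,1],[0.08,0.265,-0.29,0,0,0,1],[0.093,0.318,-0.29,0,0,0,1]]}}

```text
clock: 6.5
tcp_pos: [0.4479, -0.1604, 0.2498]
orientation: [0.514, 3.098, 0.002]
contact_force: [0.8, 0.0, -1.4]
grip_width: 0.0115
```

```bash
python3 - <<'E'
from plan import *
st()
g=grip((-.12,-.01),66);print(g)
rows([(8,(*g,.20),176.16-66,0),(2,(*g,.16),176.16-66,0)],1)
E
```

```text
t 6.5 p [ 0.4479 -0.1604  0.2498] az 161.15 xz,yz [-0.03  0.08] F [ 0.83  0.01 -1.39] M [-0.03 -0.03  0.01] w 0.0115
[0.41845683 0.14825633]
[[0.0319, 0.0706, 0.0125, 0.0002, 0.0, 0.0177, 1], [0.0638, 0.1413, 0.0251, 0.0002, 0.0, 0.0354, 1], [0.0957, 0.2119, 0.0376, 0.0003, 0.0, 0.0531, 1], [0.1275, 0.2825, 0.0502, 0.0003, 0.0, 0.0708, 1], [0.1594, 0.3531, 0.0627, 0.0003, 0.0, 0.0885, 1], [0.1913, 0.4238, 0.0753, 0.0003, 0.0, 0.1062, 1], [0.2232, 0.4944, 0.0878, 0.0003, 0.0, 0.1239, 1], [0.2551, 0.565, 0.1004, 0.0003, 0.0, 0.1416, 1], [0.2551, 0.5649, 0.1404, 0.0003, 0.0, 0.1416, 1], [0.2551, 0.5649, 0.1804, 0.0003, 0.0, 0.1416, 1]]
```

>>> {"method": "step_arm", "body": {"commands": [[0.032,0.0706,0.0125,0,0,0.0177,1],[0.064,0.141,0.025,0,0,0.0354,1],[0.096,0.212,0.0376,0,0,0.053,1],[0.1275,0.2825,0.05,0,0,0.0708,1],[0.1594,0.353,0.0627,0,0,0.0885,1],[0.1913,0.4238,0.0753,0,0,0.1062,1],[0.2232,0.4944,0.0878,0,0,0.124,1],[0.2551,0.565,0.1,0,0,0.1416,1],[0.2551,0.565,0.14,0,0,0.1416,1],[0.2551,0.565,0.18,0,0,0.1416,1]]}}

```text
clock: 7.75
tcp_pos: [0.4183, 0.1491, 0.1598]
orientation: [1.796, 2.578, 0.003]
contact_force: [0.3, -0.2, -1.0]
grip_width: 0.0113
```

```bash
python3 - <<'E'
from plan import *
st()
f=grab_frame("scene");g=grab_frame("top")
o=readout.get_obs();p=np.array(o["tcp_pos"]);Q=R.from_rotvec(o["orientation"])
out=[]
for q,(x0,x1,y0,y1) in((f,(280,500,140,290)),(g,(180,400,180,330))):
    A=cv2.resize(q["img"][y0:y1,x0:x1,::-1],None,fx=3.6,fy=3.6,interpolation=cv2.INTER_CUBIC)[:,:,:]
    for sx in(-.16,.16):
        e=[tuple(int(t) for t in (proj(q,p+Q.apply([sx,sy,.078]))-[x0,y0]+.5)*3.6) for sy in(-.018,.018)];cv2.line(A,*e,(0,0,255),1);print(e)
    out.append(cv2.resize(A,None,fx=.5,fy=1) if 0 else A)
cv2.imwrite("pics/e1.png",cv2.resize(np.vstack(out),None,fx=.55,fy=.55,interpolation=cv2.INTER_AREA))
E
```

```text
t 7.75 p [0.4183 0.1491 0.1598] az 110.28 xz,yz [0.06 0.11] F [ 0.33 -0.18 -1.03] M [-0.03 -0.07  0.01] w 0.0113
[(162, 168), (175, 216)]
[(665, 82), (684, 127)]
[(576, 323), (556, 265)]
[(62, 503), (43, 445)]
```

View pics/e1.png

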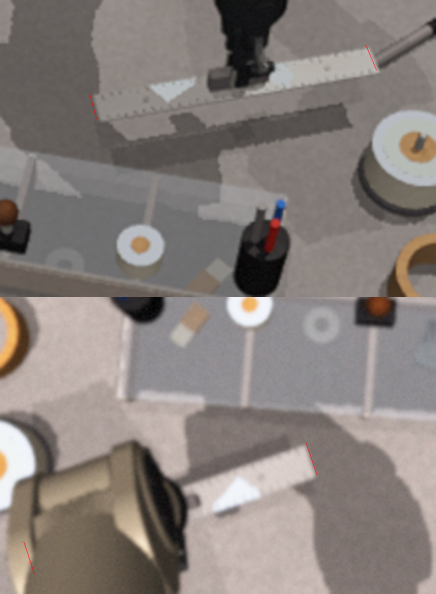

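The ruler tip matches the predicted position in both views and the blade is level. Now I'll enter the bay.

```bash
cat >> plan.py <<'E'
SX=[.043,.006,-.006,-.018,-.03,-.042,-.054,-.066,-.09,-.12];SA=[15,17,22,27,33,38,44,48,57,66]
def wp(tx,z,n,pitch=0,ty=-.01,L=.16):
    al=float(np.interp(-tx,[-v for v in SX],SA));return (n,(*grip((tx,ty),al,L),z),176.16-al,pitch)
E
python3 - <<'E'
from plan import *
st()
Z=.104
rows([wp(-.12,Z,3)]+[wp(t,Z,1) for t in (-.105,-.09,-.075,-.06,-.048,-.036,-.024,-.012,-.002,.006,.02,.034,.043)]+[wp(.043,.1,4,2)],1)
E
```

```text
t 7.85 p [0.4172 0.1479 0.1587] az 110.21 xz,yz [ 0.01 -0.14] F [-0.44 -0.49 -1.4 ] M [ 0.02  0.07 -0.02] w 0.0116
[[-0.0001, 0.001, 0.0365, -0.0004, 0.0, 0.0, 1], [-0.0002, 0.0019, 0.073, -0.0004, 0.0, 0.0001, 1], [-0.0002, 0.0029, 0.1095, -0.0004, 0.0, 0.0001, 1], [-0.0134, 0.0052, 0.1095, -0.0004, 0.0, -0.0124, 1], [-0.0286, 0.0076, 0.1095, -0.0004, 0.0, -0.0249, 1], [-0.0472, 0.0043, 0.1095, -0.0004, -0.0001, -0.0405, 1], [-0.0683, 0.003, 0.1095, -0.0004, -0.0001, -0.0554, 1], [-0.0888, -0.0009, 0.1095, -0.0004, -0.0001, -0.0693, 1], [-0.1128, -0.0061, 0.1095, -0.0004, -0.0001, -0.0846, 1], [-0.1394, -0.0099, 0.1095, -0.0004, -0.0001, -0.0999, 1]]
[[-0.1684, -0.0119, 0.1095, -0.0004, -0.0002, -0.1152, 1], [-0.1926, -0.0105, 0.1095, -0.0004, -0.0002, -0.1267, 1], [-0.2128, -0.0086, 0.1095, -0.0003, -0.0002, -0.136, 1], [-0.2274, 0.0143, 0.1094, -0.0003, -0.0002, -0.1381, 1], [-0.242, 0.0371, 0.1094, -0.0003, -0.0002, -0.1402, 1], [-0.2515, 0.0518, 0.1093, -0.0003, -0.0002, -0.1415, 1], [-0.2515, 0.0518, 0.1113, 0.0003, 0.0011, -0.1415, 1], [-0.2515, 0.0518, 0.1133, 0.0009, 0.0024, -0.1415, 1], [-0.2515, 0.0518, 0.1153, 0.0015, 0.0037, -0.1415, 1], [-0.2515, 0.0518, 0.1173, 0.0021, 0.005, -0.1415, 1]]
```

>>> {"method": "step_arm", "body": {"commands": [[0,0.001,0.0365,0,0,0,1],[0,0.002,0.073,0,0,0,1],[0,0.003,0.1095,0,0,0,1],[-0.0134,0.005,0.1095,0,0,-0.0124,1],[-0.0286,0.0075,0.1095,0,0,-0.025,1],[-0.0472,0.0043,0.1095,0,0,-0.0405,1],[-0.0683,0.003,0.1095,0,0,-0.0554,1],[-0.0888,-0.001,0.1095,0,0,-0.0693,1],[-0.1128,-0.006,0.1095,0,0,-0.0846,1],[-0.1394,-0.01,0.1095,0,0,-0.1,1]]}}

```text
clock: 9.1
tcp_pos: [0.437, 0.0803, 0.1048]
orientation: [-0.908, -3.006, 0.002]
contact_force: [-0.0, -0.3, -2.0]
grip_width: 0.0115
```

```bash
python3 - <<'E'
from plan import *
st()
Z=.104
rows([wp(t,Z,1) for t in (-.012,-.002,.006,.018,.031,.042)]+[wp(.043,.1,4,2)],1)
E
```

```text
t 9.1 p [0.437  0.0803 0.1048] az 146.37 xz,yz [ 0.03 -0.07] F [-0.   -0.33 -2.01] M [-0.03 -0.06  0.  ] w 0.0115
[[-0.0209, -0.0185, 0.0017, -0.0002, -0.0001, -0.0147, 1], [-0.0412, -0.0317, 0.0017, -0.0002, -0.0001, -0.0263, 1], [-0.0587, -0.042, 0.0017, -0.0002, -0.0001, -0.0355, 1], [-0.0803, -0.0336, 0.0017, -0.0002, -0.0001, -0.0373, 1], [-0.1038, -0.0245, 0.0016, -0.0002, -0.0001, -0.0393, 1], [-0.1237, -0.0168, 0.0016, -0.0002, -0.0001, -0.0409, 1], [-0.1242, -0.0166, 0.0036, 0.0, 0.0013, -0.041, 1], [-0.1247, -0.0164, 0.0056, 0.0002, 0.0026, -0.041, 1], [-0.1251, -0.0162, 0.0076, 0.0004, 0.004, -0.041, 1], [-0.1256, -0.0161, 0.0096, 0.0005, 0.0054, -0.0411, 1]]
```

>>> {"method": "step_arm", "body": {"commands": [[-0.021,-0.0185,0.0017,0,0,-0.0147,1],[-0.041,-0.0317,0.0017,0,0,-0.0263,1],[-0.0587,-0.042,0.0017,0,0,-0.0355,1],[-0.08,-0.0336,0.0017,0,0,-0.0373,1],[-0.104,-0.0245,0.0016,0,0,-0.0393,1],[-0.1237,-0.0168,0.0016,0,0,-0.041,1],[-0.124,-0.0166,0.0036,0,0.0013,-0.041,1],[-0.1247,-0.0164,0.0056,0.0002,0.0026,-0.041,1],[-0.125,-0.0162,0.0076,0.0004,0.004,-0.041,1],[-0.1256,-0.016,0.0096,0.0005,0.0054,-0.041,1]]}}

```text
clock: 10.35
tcp_pos: [0.4845, 0.0389, 0.0999]
orientation: [-0.509, -3.064, -0.009]
contact_force: [-1.0, 0.2, 0.1]
grip_width: 0.0122
```

```bash
python3 - <<'E'
from plan import *
st();S=[]
for i in range(3):
    f=grab_frame("top");o=readout.get_obs();S.append(np.r_[o["contact_force"],o["moment"],o["tcp_pos"]])
print(np.round(np.mean(S,0),3),np.round(np.std(S,0),3))
A=cv2.resize(f["img"][160:260,235:435,::-1],None,fx=3,fy=3,interpolation=cv2.INTER_CUBIC)
cv2.imwrite("pics/e2.png",A)
E
```

```text
t 10.35 p [0.4845 0.0389 0.0999] az 161.14 xz,yz [2.05 0.01] F [-0.96  0.22  0.06] M [-0.02 -0.05  0.07] w 0.0122
[-1.553  0.902 -0.052 -0.011  0.015 -0.006  0.485  0.039  0.1  ] [0.216 0.367 0.306 0.027 0.045 0.015 0.    0.    0.   ]
```

View pics/e2.png

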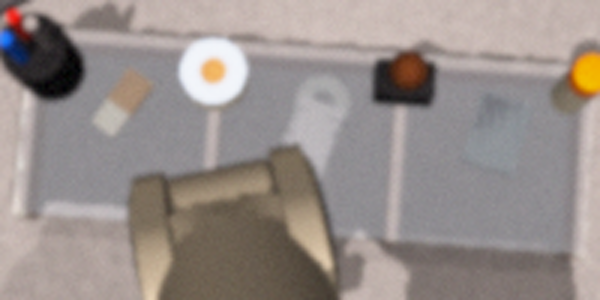

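The blade overlaps the washer up to about its hole, at crop (322,98). The force reading is ambiguous, so I'll lower in small steps and watch it.

>>> {"method": "step_arm", "body": {"commands": [[0,0,0.002,0,0,0,1],[0,0,0.004,0,0,0,1],[0,0,0.004,0,0,0,1],[0,0,0.004,0,0,0,1],[0,0,0.004,0,0,0,1],[0,0,0.004,0,0,0,1],[0,0,0.004,0,0,0,1],[0,0,0.004,0,0,0,1],[0,0,0.004,0,0,0,1],[0,0,0.004,0,0,0,1]]}}

```text
clock: 11.75
tcp_pos: [0.4847, 0.0389, 0.098]
orientation: [-0.509, -3.065, -0.009]
contact_force: [-3.8, 1.0, 3.7]
grip_width: 0.0117
```

```bash
cat >> h.py <<'E'
def avg(n=4):
    S=[]
    for i in range(n):
        f=grab_frame("top");o=readout.get_obs();S.append(np.r_[o["contact_force"],o["moment"],o["tcp_pos"]])
    m=np.mean(S,0);print("avg t",round(o["clock"],2),np.round(m,3),"std",np.round(np.std(S,0)[:6],2));return f
E
python3 -c "
from h import *
st();avg()"
```

```text
t 11.75 p [0.4847 0.0389 0.098 ] az 161.14 xz,yz [2.02 0.01] F [-3.84  1.02  3.67] M [0.06 0.11 0.02] w 0.0117
avg t 11.95 [-3.651  1.375  3.739  0.071  0.116  0.017  0.485  0.039  0.098] std [0.54 0.19 0.17 0.02 0.03 0.03]
```

Contact at the tip is confirmed. The moment fits a tip contact if the wrist sensor sits about 0.15 m above the TCP, which gives about 5 N down plus a forward friction preload. I'll pull back slightly to release the preload and re-read.

>>> {"method": "step_arm", "body": {"commands": [[0.002,0,0,0,0,0,1],[0.004,0,0,0,0,0,1],[0.006,0,0,0,0,0,1],[0.008,0,0,0,0,0,1],[0.01,0,0,0,0,0,1],[0.01,0,0,0,0,0,1],[0.01,0,0,0,0,0,1],[0.01,0,0,0,0,0,1],[0.01,0,0,0,0,0,1],[0.01,0,0,0,0,0,1]]}}

```text
clock: 13.2
tcp_pos: [0.4801, 0.0406, 0.0982]
orientation: [-0.509, -3.065, -0.01]
contact_force: [3.4, -1.4, 2.4]
grip_width: 0.0117
```

```bash
python3 -c "
from h import *
st();avg()"
```

```text
t 13.2 p [0.4801 0.0406 0.0982] az 161.14 xz,yz [2.   0.03] F [ 3.37 -1.36  2.37] M [-0.35 -1.18  0.02] w 0.0117
avg t 13.4 [ 2.975 -0.686  2.13  -0.322 -1.226  0.018  0.48   0.041  0.098] std [0.15 0.28 0.38 0.03 0.03 0.04]
```

```bash
python3 - <<'E'
from plan import *
o=st(); T=O+0
# tip implied by current grip
a=np.radians(15);d=np.array([np.cos(a),-np.sin(a)]);print("tip riser",Rw.T@(o["tcp_pos"][:2]-O)+.16*d)
rows([wp(t,.0974,1,2,-.009) for t in(.037,.035,.031,.027,.022,.017,.012,.007,.007,.007)],1)
E
```

```text
t 13.4 p [0.48   0.0405 0.0982] az 161.14 xz,yz [2.   0.02] F [ 2.84 -0.92  2.1 ] M [-0.35 -1.26 -0.03] w 0.0115
tip riser [ 0.0381169  -0.00859257]
[[0.0019, 0.0004, 0.0016, 0.0, 0.0, 0.0008, 1], [0.0057, 0.0, 0.0018, 0.0, 0.0, 0.0011, 1], [0.0135, -0.0009, 0.0021, 0.0, 0.0, 0.0017, 1], [0.0212, -0.0017, 0.0023, 0.0, 0.0, 0.0023, 1], [0.0308, -0.0028, 0.0027, -0.0001, 0.0, 0.0031, 1], [0.0404, -0.0039, 0.003, -0.0001, 0.0, 0.0038, 1], [0.05, -0.005, 0.0033, -0.0001, 0.0, 0.0046, 1], [0.0596, -0.0061, 0.0037, -0.0001, 0.0, 0.0053, 1], [0.0596, -0.0061, 0.0037, -0.0001, 0.0, 0.0053, 1], [0.0596, -0.0061, 0.0037, -0.0001, 0.0, 0.0053, 1]]
```

>>> {"method": "step_arm", "body": {"commands": [[0.002,0.0004,0.0016,0,0,0.0008,1],[0.0057,0,0.0018,0,0,0.0011,1],[0.0135,-0.0009,0.0021,0,0,0.0017,1],[0.0212,-0.0017,0.0023,0,0,0.0023,1],[0.0308,-0.0028,0.0027,0,0,0.0031,1],[0.0404,-0.004,0.003,0,0,0.0038,1],[0.05,-0.005,0.0033,0,0,0.0046,1],[0.06,-0.006,0.0037,0,0,0.0053,1],[0.06,-0.006,0.0037,0,0,0.0053,1],[0.06,-0.006,0.0037,0,0,0.0053,1]]}}

```text
clock: 14.65
tcp_pos: [0.4496, 0.0475, 0.0972]
orientation: [-0.559, -3.054, -0.008]
contact_force: [0.3, 0.4, 5.0]
grip_width: 0.0115
```

```bash
python3 - <<'E'
from plan import *
st();f=avg(3)
A=cv2.resize(f["img"][165:255,290:400,::-1],None,fx=5,fy=5,interpolation=cv2.INTER_CUBIC)
for X in((.6312,-.0124),(.6312-.031,-.0124+.002)):
    q=(proj(f,(*X,.008))-[290,165]+.5)*5;cv2.circle(A,(int(q[0]),int(q[1])),3,(0,0,255),-1)
cv2.imwrite("pics/e3.png",A)
E
```

```text
t 14.65 p [0.4496 0.0475 0.0972] az 159.24 xz,yz [ 2.12 -0.1 ] F [0.26 0.42 4.95] M [-0.13 -0.81  0.09] w 0.0115
avg t 14.8 [-0.316  0.793  5.645 -0.093 -0.824  0.069  0.45   0.048  0.097] std [0.71 0.15 0.07 0.01 0.02 0.01]
```

View pics/e3.png

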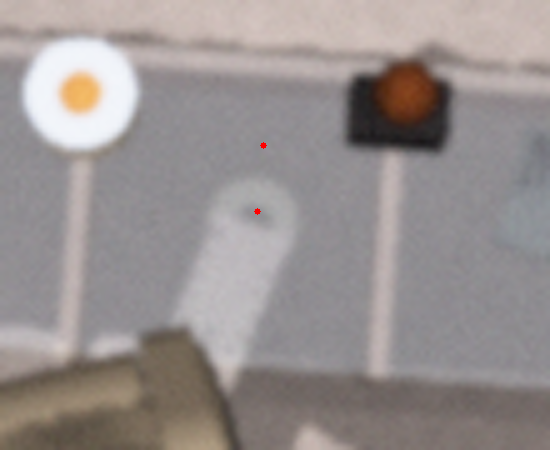

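The washer follows the tip: the tip edge is at the hole centre, crop (255,212), as predicted. The press is a bit high, about 7 N, so I'll raise 0.8 mm and go on.

```bash
python3 - <<'E'
from plan import *
rows([wp(t,.0979,1,2,-.009) for t in(.006,.002,-.004,-.011,-.018,-.025,-.032,-.039,-.046,-.052)],1)
E
```

```text
[[-0.0004, 0.0002, -0.0015, -0.0003, -0.0003, 0.0002, 1], [0.0071, 0.0072, -0.0013, -0.0005, -0.0003, 0.0048, 1], [0.0179, 0.0177, -0.0009, -0.0007, -0.0003, 0.0118, 1], [0.0296, 0.0298, -0.0005, -0.001, -0.0003, 0.0199, 1], [0.0406, 0.0418, -0.0001, -0.0013, -0.0003, 0.028, 1], [0.05, 0.0569, 0.0002, -0.0016, -0.0003, 0.0377, 1], [0.0584, 0.0708, 0.0005, -0.002, -0.0003, 0.0469, 1], [0.0667, 0.0821, 0.0008, -0.0023, -0.0003, 0.055, 1], [0.0735, 0.095, 0.001, -0.0026, -0.0003, 0.0641, 1], [0.078, 0.1067, 0.0012, -0.0029, -0.0003, 0.0724, 1]]
```

>>> {"method": "step_arm", "body": {"commands": [[0,0,-0.0015,-0.0003,-0.0003,0,1],[0.0071,0.0072,-0.0013,-0.0005,-0.0003,0.0048,1],[0.018,0.0177,-0.0009,-0.0007,-0.0003,0.0118,1],[0.0296,0.0298,-0.0005,-0.001,-0.0003,0.02,1],[0.0406,0.0418,-0.0001,-0.0013,-0.0003,0.028,1],[0.05,0.057,0.0002,-0.0016,-0.0003,0.0377,1],[0.0584,0.0708,0.0005,-0.002,-0.0003,0.047,1],[0.0667,0.082,0.0008,-0.0023,-0.0003,0.055,1],[0.0735,0.095,0.001,-0.0026,-0.0003,0.064,1],[0.078,0.1067,0.0012,-0.0029,-0.0003,0.0724,1]]}}

```text
clock: 16.05
tcp_pos: [0.4319, 0.1115, 0.0978]
orientation: [-1.239, -2.852, -0.021]
contact_force: [3.5, -0.3, 3.2]
grip_width: 0.0115
```

```bash
python3 - <<'E'
from plan import *
st();f=avg(2)
for t in("washer_mid",):
    print([(np.round(x["extent"],1),round(x["p"],2)) for x in search_frame(t,f)][:3])
q=O+Rw@np.array([-.055,-.009]);print("exp",q,proj(f,(*q,.008)))
cv2.imwrite("pics/e4.png",cv2.resize(f["img"][165:285,270:420,::-1],None,fx=4,fy=4,interpolation=cv2.INTER_CUBIC))
rows([wp(t,.098,1,2,-.009) for t in(-.056,-.063,-.07,-.078,-.086,-.094,-.102,-.110,-.118,-.124)],1)
E
```

```text
t 16.05 p [0.4319 0.1115 0.0978] az 133.03 xz,yz [ 1.98 -0.01] F [ 3.53 -0.28  3.22] M [-0.54 -1.16  0.34] w 0.0115
avg t 16.15 [ 1.358 -0.112  3.044 -0.478 -0.773  0.118  0.432  0.112  0.098] std [0.59 0.44 0.61 0.21 0.04 0.04]
[]
exp [ 0.53852074 -0.00529642] [338.49910651 233.38524795]
[[0.004, 0.0045, -0.0005, -0.0004, -0.0001, 0.0048, 1], [0.0136, 0.008, -0.0001, -0.0006, -0.0001, 0.0113, 1], [0.0226, 0.0124, 0.0002, -0.0008, -0.0001, 0.0182, 1], [0.0319, 0.018, 0.0005, -0.0011, -0.0001, 0.0266, 1], [0.0404, 0.0236, 0.0008, -0.0014, -0.0001, 0.0349, 1], [0.0485, 0.0273, 0.0011, -0.0017, -0.0001, 0.0424, 1], [0.0564, 0.0293, 0.0014, -0.0019, -0.0001, 0.049, 1], [0.0638, 0.0311, 0.0016, -0.0022, -0.0001, 0.0557, 1], [0.0707, 0.0327, 0.0019, -0.0024, -0.0001, 0.0624, 1], [0.0781, 0.0276, 0.0021, -0.0025, -0.0001, 0.064, 1]]
```

Drag force is about 3.5 N with a press of about 4.5 N, so the washer is still being carried. Continuing.

>>> {"method": "step_arm", "body": {"commands": [[0.004,0.0045,0,-0.0004,0,0.0048,1],[0.0136,0.008,0.0003,-0.0006,0,0.0113,1],[0.0226,0.0124,0.0006,-0.0008,0,0.018,1],[0.032,0.018,0.001,-0.001,0,0.0266,1],[0.0404,0.0236,0.0013,-0.0014,0,0.035,1],[0.0485,0.0273,0.0016,-0.0017,0,0.0424,1],[0.0564,0.0293,0.0018,-0.002,0,0.049,1],[0.0638,0.0311,0.002,-0.0022,0,0.0557,1],[0.0707,0.0327,0.0023,-0.0024,0,0.0624,1],[0.078,0.0276,0.0025,-0.0025,0,0.064,1]]}}

```text
clock: 17.45
tcp_pos: [0.4148, 0.1494, 0.0978]
orientation: [-1.782, -2.552, -0.032]
contact_force: [2.8, -0.3, 2.7]
grip_width: 0.0112
```

```bash
python3 - <<'E'
from plan import *
st();f=avg(2)
q=O+Rw@np.array([-.124,-.009]);print("exp",q,proj(f,(*q,.008)))
A=cv2.resize(f["img"][165:315,250:420,::-1],None,fx=3.5,fy=3.5,interpolation=cv2.INTER_CUBIC)
B=cv2.resize(grab_frame("scene")["img"][130:290,230:400,::-1],None,fx=3.2,fy=3.2,interpolation=cv2.INTER_CUBIC)
h=min(len(A),len(B));cv2.imwrite("pics/e5.png",cv2.resize(np.hstack([A[:h],B[:h]]),None,fx=.7,fy=.7,interpolation=cv2.INTER_AREA))
E
```

```text
t 17.45 p [0.4148 0.1494 0.0978] az 110.15 xz,yz [2.01 0.03] F [ 2.85 -0.26  2.72] M [-0.69 -1.    0.44] w 0.0112
avg t 17.55 [ 2.671  0.933  3.259 -0.591 -0.918  0.423  0.414  0.149  0.098] std [0.02 0.38 0.66 0.08 0.1  0.12]
exp [ 0.46967565 -0.00067545] [336.05076496 263.33830699]
```

View pics/e5.png

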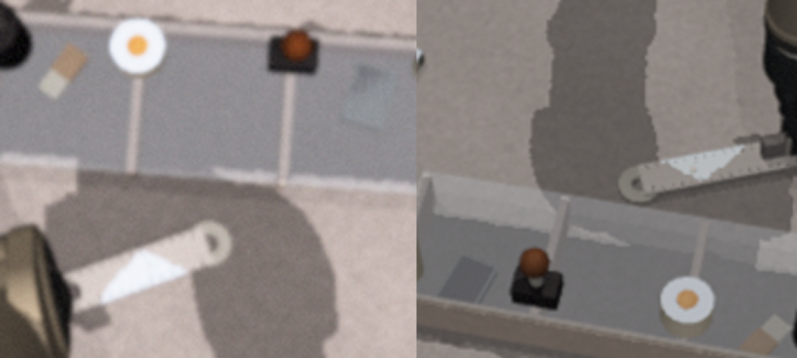

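The washer is out on the open counter, at about pixel (337,264) in the top view. Next I'll lift the ruler and carry it back to the pad.

```bash
python3 - <<'E'
from plan import *
rows([(2,(.4150,.1494,.15),110.15,1),(2,(.4175,.1494,.21),115,0),(8,(.448,-.16,.25),161,0),(4,(.441,-.327,.2),161,0),(4,(.441,-.327,.112),161,0)],1)
E
```

```text
[[0.0015, 0.0008, -0.0522, -0.0001, -0.0014, 0.0001, 1], [0.003, 0.0015, -0.1044, -0.0001, -0.0029, 0.0001, 1], [0.0043, 0.0038, -0.1644, 0.0001, -0.0043, -0.0066, 1], [0.0056, 0.0062, -0.2244, 0.0002, -0.0057, -0.0133, 1], [-0.0692, -0.0134, -0.2371, 0.0004, -0.0057, -0.0293, 1], [-0.1441, -0.033, -0.2497, 0.0007, -0.0056, -0.0453, 1], [-0.2189, -0.0525, -0.2624, 0.001, -0.0056, -0.0612, 1], [-0.2937, -0.0721, -0.2751, 0.0013, -0.0056, -0.0772, 1], [-0.3685, -0.0916, -0.2877, 0.0016, -0.0055, -0.0932, 1], [-0.4434, -0.1112, -0.3004, 0.0019, -0.0055, -0.1092, 1]]
[[-0.5182, -0.1308, -0.313, 0.0021, -0.0054, -0.1251, 1], [-0.593, -0.1503, -0.3257, 0.0024, -0.0053, -0.1411, 1], [-0.671, -0.1824, -0.3034, 0.0024, -0.0053, -0.1411, 1], [-0.749, -0.2145, -0.2812, 0.0024, -0.0053, -0.1411, 1], [-0.827, -0.2466, -0.2589, 0.0024, -0.0053, -0.1411, 1], [-0.905, -0.2787, -0.2367, 0.0024, -0.0053, -0.1411, 1], [-0.9066, -0.2787, -0.1927, 0.0024, -0.0053, -0.1411, 1], [-0.9081, -0.2787, -0.1487, 0.0024, -0.0053, -0.1411, 1], [-0.9097, -0.2787, -0.1047, 0.0024, -0.0053, -0.1411, 1], [-0.9112, -0.2786, -0.0608, 0.0024, -0.0053, -0.1411, 1]]
```

>>> {"method": "step_arm", "body": {"commands": [[0,0,-0.04,0,-0.001,0,1],[0.003,0.001,-0.1,0,-0.0029,0,1],[0.0043,0.004,-0.164,0,-0.0043,-0.0066,1],[0.0056,0.006,-0.224,0,-0.0057,-0.0133,1],[-0.069,-0.0134,-0.237,0.0004,-0.0057,-0.0293,1],[-0.144,-0.033,-0.25,0.0007,-0.0056,-0.0453,1],[-0.219,-0.0525,-0.262,0.001,-0.0056,-0.061,1],[-0.2937,-0.072,-0.275,0.0013,-0.0056,-0.0772,1],[-0.3685,-0.0916,-0.288,0.0016,-0.0055,-0.093,1],[-0.4434,-0.111,-0.3,0.0019,-0.0055,-0.109,1]]}}

```text
clock: 18.85
tcp_pos: [0.4384, -0.0835, 0.2388]
orientation: [-0.823, -3.027, 0.001]
contact_force: [1.1, 0.8, -1.7]
grip_width: 0.0116
```

```bash
python3 - <<'E'
from plan import *
st()
rows([(5,(.441,-.327,.2),161,0),(5,(.441,-.327,.110),161,0)],1)
E
```

```text
t 18.85 p [ 0.4384 -0.0835  0.2388] az 149.58 xz,yz [ 0.27 -0.09] F [ 1.06  0.77 -1.73] M [ 0.01 -0.08 -0.01] w 0.0116
[[-0.0503, -0.0834, 0.0154, -0.0002, -0.0002, -0.0063, 1], [-0.1006, -0.1669, 0.0309, -0.0002, -0.0003, -0.0127, 1], [-0.1509, -0.2503, 0.0463, -0.0002, -0.0005, -0.019, 1], [-0.2011, -0.3337, 0.0617, -0.0002, -0.0006, -0.0254, 1], [-0.2514, -0.4171, 0.0772, -0.0002, -0.0008, -0.0317, 1], [-0.2516, -0.4171, 0.1132, -0.0002, -0.0008, -0.0317, 1], [-0.2518, -0.417, 0.1492, -0.0002, -0.0008, -0.0317, 1], [-0.2519, -0.417, 0.1852, -0.0002, -0.0008, -0.0317, 1], [-0.2521, -0.4169, 0.2212, -0.0002, -0.0008, -0.0317, 1], [-0.2523, -0.4169, 0.2572, -0.0002, -0.0008, -0.0317, 1]]
```

>>> {"method": "step_arm", "body": {"commands": [[-0.0503,-0.0834,0.0154,0,0,-0.0063,1],[-0.1006,-0.167,0.031,0,0,-0.0127,1],[-0.151,-0.25,0.0463,0,0,-0.019,1],[-0.201,-0.3337,0.0617,0,0,-0.0254,1],[-0.2514,-0.417,0.0772,0,-0.0008,-0.0317,1],[-0.2516,-0.417,0.1132,0,-0.0008,-0.0317,1],[-0.2518,-0.417,0.149,0,-0.0008,-0.0317,1],[-0.252,-0.417,0.185,0,-0.0008,-0.0317,1],[-0.252,-0.417,0.22,0,-0.0008,-0.0317,1],[-0.252,-0.417,0.257,0,-0.0008,-0.0317,1]]}}

```text
clock: 20.1
tcp_pos: [0.4411, -0.3263, 0.1089]
orientation: [-0.517, -3.099, 0.001]
contact_force: [-0.1, -0.8, -1.8]
grip_width: 0.0116
```

```bash
python3 - <<'E'
from plan import *
st()
E
```

```text
t 20.1 p [ 0.4411 -0.3263  0.1089] az 161.05 xz,yz [-0.   -0.05] F [-0.13 -0.83 -1.83] M [-0.02  0.   -0.04] w 0.0116
```

>>> {"method": "step_arm", "body": {"commands": [[0,0,0.004,0,0,0,1],[0,0,0.007,0,0,0,1],[0,0,0.007,0,0,0,1],[0,0,0.007,0,0,0,-1],[0,0,0.007,0,0,0,-1],[0,0,0.007,0,0,0,-1],[0,0,0.007,0,0,0,-1],[0,0,-0.05,0,0,0,-1],[0,0,-0.12,0,0,0,-1],[0,0,-0.22,0,0,0,-1]]}}

```text
clock: 21.35
tcp_pos: [0.4405, -0.3257, 0.2192]
orientation: [-0.517, -3.096, 0.0]
contact_force: [1.1, -0.1, -0.6]
grip_width: 0.0856
```

```bash
python3 - <<'E'
from h import *
st()
f=grab_frame("top");s=grab_frame("scene")
ob=[]
for q in(f,s):
    for fn,k in((tip_of,"point"),(search_frame,"extent")):
        print([(np.round(x[k],1),round(x["p"],2)) for x in fn("washer_mid",q)][:3])
    print("ruler",[(np.round(x["extent"],1),round(x["p"],2)) for x in search_frame("ruler_grip",q)][:2])
# local circle search near (337,264)
for q,(cx,cy) in((f,(337,264)),(s,proj(s,at(f,(337,264),.008)))):
    cx,cy=int(cx),int(cy);G=cv2.cvtColor(q["img"][cy-22:cy+22,cx-22:cx+22],cv2.COLOR_RGB2GRAY)
    G=cv2.resize(G,None,fx=8,fy=8,interpolation=cv2.INTER_CUBIC);cv2.imwrite(f"pics/w_{'f' if q is f else 's'}.png",G)
a=cv2.imread("pics/w_f.png");b=cv2.imread("pics/w_s.png")
v=s["img"][100:280,90:280,::-1]
cv2.imwrite("pics/w.png",cv2.resize(np.hstack([a,b,cv2.resize(v,(372,352))]),None,fx=.74,fy=.74,interpolation=cv2.INTER_AREA))
E
```

```text
t 21.35 p [ 0.4405 -0.3257  0.2192] az 161.05 xz,yz [ 0.15 -0.03] F [ 1.14 -0.12 -0.6 ] M [-0.   -0.08  0.05] w 0.0856
[(array([334.1, 264.7]), 0.67)]
[(array([334. , 263.1,  18.8,  18.3]), 0.67)]
ruler [(array([482.6, 278.9,  61.5, 140.1]), 0.77)]
[(array([330. , 211.4]), 0.68)]
[(array([329.9, 213.4,  13.7,  14.1]), 0.59)]
ruler [(array([186.3, 185.1,  89.5, 102. ]), 0.72), (array([182.4, 177.2, 100. ,  85.3]), 0.72)]
```

View pics/w.png

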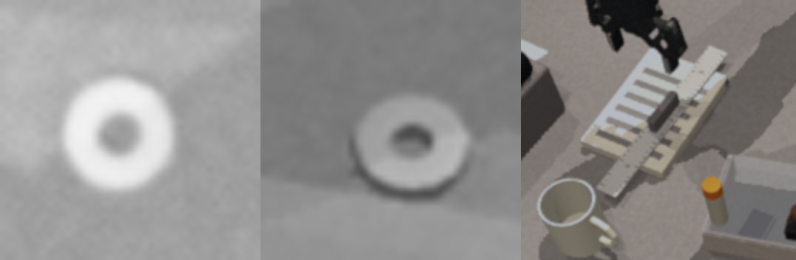

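The ruler lies flat on the pad, and the washer is clear of everything on the counter.

```bash
python3 - <<'E'
from h import *
f=grab_frame("top");s=grab_frame("scene")
w=at(f,(334.4,264.0),.008);c=proj(s,at(f,(337,264),.008));print(w)
px=(int(c[0])-22+152/5.92-.5,int(c[1])-22+142/5.92-.5);print(px,at(s,px,.008),tri([(f,(334.4,264)),(s,px)]))
m=.5*(w+at(s,px,.008));print(m)
rows([(7,(m[0],m[1],.14),180,0),(3,(m[0],m[1],.11),180,0)],-1)
E
```

```text
[0.46810641 0.00307567 0.008     ]
(329.1756756756757, 211.48648648648648) [0.4700457  0.00440774 0.008     ] [0.46811176 0.00363649 0.0050699 ]
[0.46907605 0.00374171 0.008     ]
[[0.0229, 0.0917, 0.0222, -0.0001, 0.0, -0.0075, -1], [0.0458, 0.1835, 0.0445, -0.0001, -0.0001, -0.015, -1], [0.0686, 0.2752, 0.0667, -0.0001, -0.0001, -0.0226, -1], [0.0915, 0.3669, 0.089, -0.0001, -0.0002, -0.0301, -1], [0.1144, 0.4587, 0.1112, -0.0001, -0.0002, -0.0376, -1], [0.1373, 0.5504, 0.1334, -0.0001, -0.0003, -0.0451, -1], [0.1602, 0.6422, 0.1557, 0.0, -0.0003, -0.0527, -1], [0.1601, 0.6422, 0.1757, 0.0, -0.0003, -0.0527, -1], [0.1601, 0.6422, 0.1957, 0.0, -0.0003, -0.0527, -1], [0.16, 0.6422, 0.2157, 0.0, -0.0003, -0.0527, -1]]
```

>>> {"method": "step_arm", "body": {"commands": [[0.023,0.0917,0.0222,0,0,-0.0075,-1],[0.0458,0.1835,0.0445,0,0,-0.015,-1],[0.0686,0.275,0.0667,0,0,-0.0226,-1],[0.0915,0.367,0.089,0,0,-0.03,-1],[0.1144,0.4587,0.111,0,0,-0.0376,-1],[0.1373,0.55,0.1334,0,0,-0.045,-1],[0.16,0.642,0.1557,0,-0.0003,-0.0527,-1],[0.16,0.642,0.1757,0,-0.0003,-0.0527,-1],[0.16,0.642,0.1957,0,-0.0003,-0.0527,-1],[0.16,0.642,0.2157,0,-0.0003,-0.0527,-1]]}}

```text
clock: 23.1
tcp_pos: [0.4689, 0.0022, 0.1093]
orientation: [-0.004, -3.141, 0.002]
contact_force: [-1.3, -0.8, 0.5]
grip_width: 0.0853
```

```bash
python3 - <<'E'
from h import *
st()
rows([(3,(.469,.0037,.074),180,0)],-1)
E
```

```text
t 23.1 p [0.4689 0.0022 0.1093] az 179.87 xz,yz [ 0.04 -0.06] F [-1.27 -0.82  0.51] M [0.01 0.02 0.03] w 0.0853
[[-0.0001, 0.001, 0.0235, -0.0002, 0.0, -0.0001, -1], [-0.0002, 0.002, 0.047, -0.0002, -0.0001, -0.0002, -1], [-0.0003, 0.003, 0.0705, -0.0002, -0.0001, -0.0004, -1]]
```

>>> {"method": "step_arm", "body": {"commands": [[0,0.001,0.0235,0,0,0,-1],[0,0.002,0.047,0,0,0,-1],[0,0.003,0.0705,0,0,0,-1],[0,0.003,0.0705,0,0,0,-1],[0,0.003,0.0705,0,0,0,1],[0,0.003,0.0705,0,0,0,1],[0,0.003,0.0705,0,0,0,1],[0,0.003,0.0705,0,0,0,1],[0,0.003,0.0705,0,0,0,1],[0,0.003,0.0705,0,0,0,1]], "newtons": 40}}

```text
clock: 24.35
tcp_pos: [0.4691, 0.0037, 0.0748]
orientation: [0.004, 3.141, -0.001]
contact_force: [-1.5, 0.3, 6.9]
grip_width: 0.0411
```

```bash
python3 - <<'E'
from h import *
st()
rows([(10,(.4689,.0035,.19),180,0)],1)
E
```

```text
t 24.35 p [0.4691 0.0037 0.0748] az 179.87 xz,yz [-0.01 -0.04] F [-1.46  0.29  6.9 ] M [0.02 0.28 0.02] w 0.0411
[[0.0, -0.0001, -0.023, -0.0001, 0.0, 0.0, 1], [0.0001, -0.0001, -0.0461, -0.0001, 0.0, -0.0001, 1], [0.0001, -0.0002, -0.0691, -0.0001, 0.0, -0.0001, 1], [0.0002, -0.0002, -0.0922, -0.0001, 0.0, -0.0001, 1], [0.0002, -0.0003, -0.1152, -0.0001, 0.0, -0.0002, 1], [0.0002, -0.0004, -0.1383, -0.0001, 0.0, -0.0002, 1], [0.0003, -0.0004, -0.1613, -0.0001, 0.0, -0.0003, 1], [0.0003, -0.0005, -0.1843, -0.0001, 0.0, -0.0003, 1], [0.0004, -0.0006, -0.2074, -0.0001, 0.0, -0.0003, 1], [0.0004, -0.0006, -0.2304, -0.0001, 0.0, -0.0004, 1]]
```

```bash
python3 - <<'E'
from h import *
np.set_printoptions(precision=4,suppress=True)
f=grab_frame("top");s=grab_frame("scene")
for q,(a,b) in((f,(176,265)),(s,(494,214))):
    for x in tip_of("roll_top",q)[:2]: print("net",np.round(x["point"],1),round(x["p"],2),at(q,x["point"],.058))
    I=q["img"][b-40:b+40,a-45:a+45];
    # orange core of the roll label: saturated orange pixels; white face
    H=cv2.cvtColor(I,cv2.COLOR_RGB2HSV);m=((H[...,0]>5)&(H[...,0]<25)&(H[...,1]>110)).astype(np.uint8)
    n,L,S,c=cv2.connectedComponentsWithStats(m)
    k=[i for i in range(1,n) if S[i][4]>20]
    for i in k: print("orange",S[i],c[i]+[a-45,b-40],at(q,c[i]+[a-45,b-40],.058))
    w=((H[...,1]<45)&(H[...,2]>165)).astype(np.uint8);n,L,S,c=cv2.connectedComponentsWithStats(w)
    for i in range(1,n):
        if S[i][4]>200:
            cn=max(cv2.findContours((L==i).astype(np.uint8),cv2.RETR_EXTERNAL,cv2.CHAIN_APPROX_NONE)[0],key=len)
            e=cv2.fitEllipse(cv2.convexHull(cn));p=np.array(e[0])+[a-45,b-40];print("white",S[i],e,p,at(q,p,.058))
E
```

```text
net [176.5 266. ] 0.86 [0.4571 0.3482 0.058 ]
orange [ 35  32  17  16 195] [174.3692 264.6051] [0.4601 0.353  0.058 ]
white [  19    0   71   80 4529] ((54.53937911987305, 56.373199462890625), (70.69163513183594, 321.4131164550781), 1.4432146549224854) [185.5394 281.3732] [0.424  0.3268 0.058 ]
net [492.6 214. ] 0.63 [0.4603 0.3592 0.058 ]
orange [ 34  33  17  14 147] [490.6939 214.3946] [0.4619 0.355  0.058 ]
white [  19   22   46   38 1114] ((41.754180908203125, 40.25505065917969), (36.58543014526367, 46.45287322998047), 108.13417053222656) [490.7542 214.2551] [0.4615 0.3552 0.058 ]
```

>>> {"method": "step_arm", "body": {"commands": [[0,0,-0.02,0,0,0,1],[0,0,-0.06,0,0,0,1],[0,0,-0.12,0,0,0,1],[0,0.03,-0.18,0,0,0,1],[0,0.1,-0.23,0,0,0,1],[0,0.19,-0.23,0,0,0,1],[0,0.28,-0.23,0,0,0,1],[0,0.37,-0.23,0,0,0,1],[0,0.4,-0.23,0,0,0,1],[0,0.4,-0.23,0,0,0,1]]}}

```text
clock: 25.8
tcp_pos: [0.4694, 0.2044, 0.1899]
orientation: [0.001, 3.141, -0.001]
contact_force: [0.3, 0.3, -0.7]
grip_width: 0.0408
```

```bash
python3 - <<'E'
from h import *
st()
rows([(5,(.461,.3541,.165),180,0)],1)
E
```

```text
t 25.8 p [0.4694 0.2044 0.1899] az 179.97 xz,yz [-0.02 -0.04] F [ 0.3   0.26 -0.7 ] M [-0.07  0.04  0.04] w 0.0408
[[0.0034, 0.0599, 0.0099, -0.0001, 0.0, 0.0, 1], [0.0068, 0.1198, 0.0199, -0.0001, 0.0, 0.0, 1], [0.0102, 0.1797, 0.0298, -0.0001, 0.0, -0.0001, 1], [0.0136, 0.2396, 0.0397, -0.0001, 0.0, -0.0001, 1], [0.0169, 0.2995, 0.0497, -0.0001, 0.0001, -0.0001, 1]]
```

>>> {"method": "step_arm", "body": {"commands": [[0.0034,0.06,0.01,0,0,0,1],[0.0068,0.12,0.02,0,0,0,1],[0.01,0.18,0.03,0,0,0,1],[0.0136,0.24,0.04,0,0,0,1],[0.017,0.2995,0.0497,0,0,0,1],[0.017,0.2995,0.0497,0,0,0,1],[0.017,0.2995,0.0497,0,0,0,1],[0.017,0.2995,0.0497,0,0,0,1],[0.017,0.2995,0.0497,0,0,0,1],[0.017,0.2995,0.0497,0,0,0,1]]}}

```text
clock: 27.05
tcp_pos: [0.4611, 0.3537, 0.1651]
orientation: [0.002, 3.141, -0.001]
contact_force: [-0.1, 0.6, -1.0]
grip_width: 0.0411
```

```bash
python3 - <<'E'
from h import *
o=st();s=grab_frame("scene");p=o["tcp_pos"]
x0,y0,k=440,150,7
A=cv2.resize(s["img"][y0:y0+85,x0:x0+110,::-1],None,fx=k,fy=k,interpolation=cv2.INTER_CUBIC)
def circ(c,r,col):
    t=np.linspace(0,2*np.pi,60);P=np.array([(proj(s,(c[0]+r*np.cos(a),c[1]+r*np.sin(a),c[2]))-[x0,y0]+.5)*k for a in t]);cv2.polylines(A,[P.astype(np.int32)],True,col,1)
wz=p[2]-.0748+.008
circ((p[0],p[1],wz),.022,(0,0,255));circ((p[0],p[1],wz),.008,(0,0,255))
circ((.461,.3541,.058),.05,(0,255,0));circ((.461,.3541,.082),.003,(0,255,0))
cv2.imwrite("pics/s1.png",A)
for t in("washer_mid","roll_top"): print(t,[(np.round(x["point"],1),round(x["p"],2)) for x in tip_of(t,s)][:2],proj(s,(p[0],p[1],wz-.004)))
E
```

```text
t 27.05 p [0.4611 0.3537 0.1651] az 179.94 xz,yz [-0.03 -0.03] F [-0.12  0.58 -0.99] M [-0.03 -0.03 -0.02] w 0.0411
washer_mid [(array([495.1, 205.8]), 0.73)] [494.05710399 204.36263066]
roll_top [(array([493. , 216.5]), 0.92), (array([324.5, 261.3]), 0.74)] [494.05710399 204.36263066]
```

View pics/s1.png

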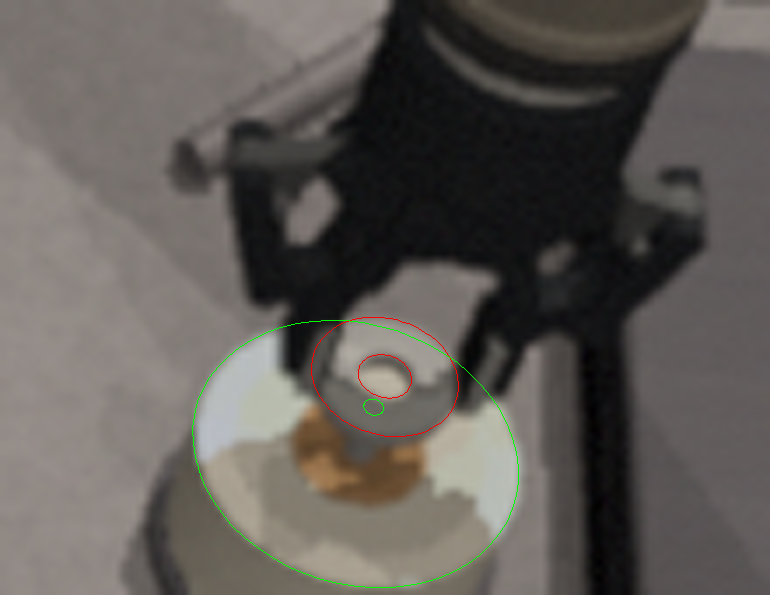

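The held washer (hole at crop (387,377)) matches its predicted outline. The roll and its core (centre about (360,455)) match their outlines too, so they are aligned to 1–2 mm. I'll lower with a force check.

>>> {"method": "step_arm", "body": {"commands": [[0,0.0005,0.005,0,0,0,1],[0,0.0005,0.01,0,0,0,1],[0,0.0005,0.015,0,0,0,1],[0,0.0005,0.02,0,0,0,1],[0,0.0005,0.025,0,0,0,1],[0,0.0005,0.03,0,0,0,1],[0,0.0005,0.035,0,0,0,1],[0,0.0005,0.04,0,0,0,1],[0,0.0005,0.04,0,0,0,1],[0,0.0005,0.04,0,0,0,1]]}}

```text
clock: 28.45
tcp_pos: [0.461, 0.3543, 0.1451]
orientation: [0.001, 3.141, -0.001]
contact_force: [0.1, -0.4, -1.2]
grip_width: 0.0407
```

```bash
python3 -c "
from h import *
st();avg(2)"
```

```text
t 28.45 p [0.461  0.3543 0.1451] az 179.96 xz,yz [-0.03 -0.03] F [ 0.15 -0.38 -1.22] M [0.07 0.01 0.01] w 0.0407
avg t 28.55 [-0.394 -0.393 -0.717 -0.021 -0.014 -0.046  0.461  0.354  0.145] std [0.3  0.31 0.   0.02 0.02 0.  ]
```

The washer went past the spindle tip with no contact force. I'll lower to the roll and release.

>>> {"method": "step_arm", "body": {"commands": [[0,0,0.006,0,0,0,1],[0,0,0.012,0,0,0,1],[0,0,0.018,0,0,0,1],[0,0,0.0225,0,0,0,1],[0,0,0.0225,0,0,0,1],[0,0,0.0225,0,0,0,-0.2],[0,0,0.0225,0,0,0,-0.5],[0,0,0.0225,0,0,0,-1],[0,0,0.0225,0,0,0,-1],[0,0,0.0225,0,0,0,-1]]}}

```text
clock: 29.8
tcp_pos: [0.461, 0.3543, 0.1339]
orientation: [0.001, 3.141, -0.001]
contact_force: [-0.1, -0.6, 0.3]
grip_width: 0.0855
```

>>> {"method": "step_arm", "body": {"commands": [[0,0,0,0,0,0,-1],[0,0,0,0,0,0,-1],[0,0,-0.02,0,0,0,-1],[0,0,-0.06,0,0,0,-1],[0,0,-0.12,0,0,0,-1],[0,-0.06,-0.2,0,0,0,-1],[0,-0.16,-0.26,0,0,0,-1],[0,-0.26,-0.28,0,0,0,-1],[0,-0.34,-0.28,0,0,0,-1],[0,-0.4,-0.28,0,0,0,-1]]}}

```text
clock: 31.05
tcp_pos: [0.4609, 0.1523, 0.2751]
orientation: [0.004, 3.14, 0.0]
contact_force: [-0.2, 0.2, -0.0]
grip_width: 0.0849
```

```bash
python3 - <<'E'
from h import *
o=st();s=grab_frame("scene");f=grab_frame("top")
for q in(s,f):
    for t in("washer_mid","ruler_grip"): print(t,[(np.round(x["point"],1),round(x["p"],2)) for x in tip_of(t,q)][:2])
    a=[x for x in tip_of("washer_mid",q)]
    if a: print(at(q,a[0]["point"],.062))
    m=masks_of("washer_mid",q)
    if m: u=m[0]["pixels"].astype(np.uint8);e=cv2.fitEllipse(cv2.findNonZero(u)) if u.sum()<5 else cv2.minAreaRect(cv2.findNonZero(u));print(m[0]["p"],e,at(q,e[0],.064))
    print("exp",proj(q,(.461,.3541,.062)))
    c=proj(q,(.461,.3541,.064)).astype(int)
    I=cv2.cvtColor(q["img"][c[1]-14:c[1]+15,c[0]-15:c[0]+16],cv2.COLOR_RGB2GRAY)
    print("\n".join("".join("%4d"%v for v in r_[::2]) for r_ in I[::2]))
E
```

```text
t 31.05 p [0.4609 0.1523 0.2751] az 179.87 xz,yz [-0.1   0.02] F [-0.21  0.25 -0.02] M [-0.    0.01  0.07] w 0.0849
washer_mid [(array([491. , 212.6]), 0.61)]
ruler_grip [(array([187.2, 177.4]), 0.72)]
[0.45996038 0.35478239 0.062     ]
0.78 ((491.0, 213.5), (17.0, 20.0), 90.0) [0.46377993 0.35429308 0.064     ]
exp [490.68463179 212.95675636]
 144 176 186 187 186 186 186 186 186 186 186 185 168 148 135 134
 186 186 186 186 186 186 185 185 185 185 186 186 186 186 168 142
 187 186 186 185 184 185 185 184 185 185 185 184 186 186 186 180
 186 185 185 184 186 182 181 175 177 179 182 185 185 185 186 186
 186 185 185 185 180 172 174 178 171 176 177 179 183 185 185 186
 185 185 185 179 168 174 178 175 128 162 150 179 177 184 185 184
 185 185 185 150 176 176 175  99  73  91 151 180 178 181 185 185
 185 185 186 140 178 178 171  97  77  80 121 180 179 178 185 185
 185 185 186 135 165 181 178 140  86 100 149 180 180 174 184 185
 183 186 185 168 116 178 182 179 177 177 179 181 182 169 185 184
 178 185 184 186 128 105 166 183 184 183 183 183 150 179 185 185
 185 185 185 186 185 137  87 110 145 15
[... 582 characters left out ...]
53 107  56  95 169 188 191 193 196 196 200 202 199
 161 158 161 153 114  54  71 158 193 199 200 202 200 196 194 171
 159 157 154 151 123  59  59 128 185 204 205 190 174 167 159 145
 158 157 162 156 127  68  51  88 158 191 177 166 148 151 148 145
 156 159 158 158 133  71  56  75 131 168 158 154 151 151 144 144
 161 158 156 156 132  76 100 135 154 161 159 155 158 148 148 149
 158 160 160 157 139 100 153 164 163 163 160 155 151 150 149 147
 159 160 159 156 143 105 150 165 167 165 162 155 156 153 152 148
 161 158 158 158 147  97 140 168 165 166 161 157 151 152 148 149
 157 158 158 162 150 105 121 166 166 166 163 157 155 150 152 149
 160 160 160 161 158 107  93 158 169 166 156 152 146 150 150 149
```

```bash
python3 - <<'E'
from h import *
r.hand_in();st()
E
```

```text
the job is handed in; nothing more can be done
the job is handed in; nothing more can be done
```

The washer is on the spindle, lying on the label roll. The ruler is back on the pad and the job is handed in, with the clock at about 31 s of the 67 s allowed. I got no verdict back.

**What I did:** I gripped the ruler by its handle and entered the middle bay at an angle because of the arm's minimum reach. I set the tip on the washer and drew it out while swinging the ruler. I laid the ruler back on its pad, picked the washer up by its rim and lowered it over the spindle.

**What the checks showed:**
- **Washer on the open counter:** a picture showed it about 120 mm in front of the shelf's centre (at least 94 mm was needed).
- **Press on the washer:** mostly about 3.5 to 5 N by the wrist sensor, once about 7 N for a moment. I eased off straight away. All readings stayed below 9 N, but I had readings only between moves, not throughout.
- **Spindle:** the washer passed over its tip with no contact force. Afterwards the scene camera found the ring round the spindle within about 3 mm of the roll's axis.
- **Ruler:** it looked flat on the pad in the last picture that showed it, and the networks still found it there at the end.
- **Tin and eraser:** both looked unmoved in the pictures during the drag. I did not look at them again afterwards.

**What disagreed or failed:**
- **Top camera:** it could not confirm the washer at the end because the arm blocked its view.
- **Ruler tip:** it touched the washer about 6 to 8 mm higher than I had worked out, so I relied on the force reading instead.
- **Final picture:** I had used my 12 pictures, so the last washer check rests on one camera's numbers.

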